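# Refit the speed knob of a decorating wheel

## Robot

A 7-joint arm with a two-finger parallel gripper is mounted at the origin on the work surface. World frame = base frame: x ahead of the robot, y to its left, z up, the work surface at z = 0. Lengths are in m, angles in degrees, forces in N, time in s.
With the tool pointing down it reaches from about 0.425 to 0.875 m from the base axis. Payload 4.7 kg.
Tool frame: the origin (TCP) lies midway between the tips of the shut fingers; the grasp point (between the pads) lies 19 mm behind it; y points along the fingers, x is the direction in which the jaws open and shut, and the axes are right-handed (so a half turn about y gives the same grasp; the last joint's range is limited). The gripper opens to 87 mm and grips with 3 to 60 N. Pads are 19 mm wide; open, the fingers measure 117 mm over their backs; the gripper's body (75 mm by 190 mm) begins 51 mm behind the grasp point.
Start: joints at [66.297, 18.392, -4.016, 83.108, 1.295, 78.541, -3.26], TCP at [0.27, -0.591, 0.223] pointing down, gripper open.
Joint ranges: [-163.93, 163.93], [-17.29, 119.83], [-79.2, 71.16], [3.27, 140.29], [-89.18, 269.18], [5.43, 117.66], [-154.24, 154.24]. Speed limits (degrees/s): [147.25, 147.25, 180, 180, 180, 180, 180].

## Interface

Orientations are given as [roll, pitch, yaw] about the fixed x, y, z axes, in that order (R = Rz(yaw) Ry(pitch) Rx(roll)).
In Python, from cell import env gives the robot as it stands.
- The arm moves only by the tool carry_out, never from a script. Its argument "targets" is a list of rows, each a list of 2 entries, a list of its own where there are three numbers: the shift along the tool's x, y, z in mm, then the turn, a rotation vector about the tool's x, y, z in degrees. A call has 1 to 12 rows; each row shifts and turns the commanded pose from where the row before left it, along the tool's axes as they then stand; what a row does not reach is not made up. A row lasts 1/10 s, in which the tool goes at most 50 mm and 8.59 degrees, less where a joint would pass 70% of its speed; a pose out of reach is approached as far as the arm can. A call with a gripper value outside its range is refused whole. "jaw" is the opening, from 0 (shut) to 1 (fully open), set as the call begins (left out, the last holds). The fingers move at their own pace and stop on an object; "squeeze" is the grip in N (left out, the last holds). Time passes only in rows, so rows that do not move let the fingers close. It gives the time, the measured TCP pose, the force and the opening at its end, in the units of the state.
- env.get_obs(): the state, without advancing time (a new reading comes with each control period).
- env.read_camera(name): name is "scene" or "top" or "wrist"; returns the picture (400x640x3 uint8, red, green, blue); there is no depth.
- env.get_calibration(name): a dict with "fx", "fy", "cx", "cy" (pixels), "R" (3x3) and "t" (3): a world point X has camera coordinates R X + t; the wrist camera has in their place "hand_eye" (4x4, takes a point from camera to tool coordinates, whose origin is the TCP and whose axes are the tool frame's). Camera axes: x right, y down, z forward; pixel columns grow to the right and rows downward; lengths in m; the calibration is good to about 2 mm. A picture is of the moment at which its call begins: read the wrist's pose just before it. get_calibration takes no time and is no camera call.
- env.sign_off(): hands the job in, once; it reports no verdict.
Trained networks look in the newest picture that a camera, given by its name, has taken for a name from the list of things; names that differ only in an ending like _2 or _b are one class to them, and where a whole thing is asked for, a point or a joint stands for the part that bears it (a point fixed in the world has none). Each returns a list of dicts, best first, with "p" (0 to 1); they miss things now and then, are a little off and sometimes report something else, mostly with a low value. They report only what shows in the picture. A call takes as long as a camera call. They do not tell look-alikes from the thing itself.
- env.outline_of(camera, label): "mask" (400x640 bool, what is visible of it) and "xy" ([column, row] in pixels, amid what is visible of it).
The state is a dict: "time_s": time; "qpos": joint angles; "joint_velocities": joint speeds; "effort": joint torques, N m; "tool_pos": TCP position; "tool_rot": TCP orientation; "force": force on the tool from outside, world axes, zero at the start; "wrist_torque": the same for the moment, N m; "grip_width": finger opening in m.
Only numpy, scipy, OpenCV 4.12 (cv2) and the standard library are available. Lean on these libraries where they do the work, as an engineer would, in place of code of your own. Each camera call takes 0.05 s, during which the arm holds its last target.

## Task

The speed knob of the table-top decorating wheel has come off. Pick it up and push it back onto its D-shaped shaft, pressing lightly (about 5 to 10 N) and turning it slowly until it drops fully home on the collar, then turn it clockwise (seen from above) until its nose points at the long OFF bar and let go of it. Do not force it, and leave the vase, the bowl, the glaze jar and the brush where they are.

Things in the scene. Friction and masses are not known exactly. Their poses are not given: they have to be found in the camera images.
- knob_mid (a point): Black pointer knob, 60 g, standing loose on the table, bore down. Point: on the bore axis, half-way up its 36 mm height. z up, x towards its narrow nose. From above: parallel flat sides 26 mm apart (x = -16 to +13 mm), to be grasped across them; blunt tail at x = -20, tapering to a 6 mm wide nose at x = +30.
- knob_nose (a point): Tip of the knob's nose, 30 mm along the knob's x from knob_mid, same height. A thin line on the knob's top runs towards it.
- knob_bore (a point): Mouth of the knob's D-shaped bore, in its flat underside, 18 mm below knob_mid. The bore goes 17 mm deep, is 15 mm across, and has its flat 3.5 mm from the axis on the nose side. The round part of its mouth is chamfered 1.2 mm, the flat is not.
- shaft_seat (a point): Centre of the top of the 30 mm collar on the wheel's panel, 63 mm above the table; the knob's underside rests here when fully home (knob_mid 18 mm above). Axes of the wheel, z up. OFF is its -y direction. The panel (3 mm lower) reaches 65 mm from here in +x, -x and -y.
- shaft_tip (a point): Centre of the shaft's upper end, 14 mm above shaft_seat; fixed axes of the wheel: it does not turn with the shaft. Upright steel shaft, 14 mm diameter, with one flat 3 mm from its axis, round rim chamfered 0.5 mm. The knob fits with 0.5 mm play all round and about 5 degrees either way, its nose then on the side of the shaft's flat.
- off_bar (a point): Centre of the OFF bar, a raised white bar 16 mm long on the panel, 45 mm from the shaft in the wheel's -y direction (five small dots mark the speeds). The shaft's flat faces an unmeasured direction 22 to 118 degrees counter-clockwise (from above) of OFF. The shaft turns stiffly (0.05 N m), stops 11 degrees clockwise and 131 counter-clockwise of OFF.
- wheel: The decorating wheel, a grey fixed machine with the control shaft. Origin on the table straight under the shaft. Its round drum, 220 mm wide, with a 180 mm turntable (top 80 mm above the table), is centred 210 mm along its +y.
- vase_mid (a point): Painted terracotta vase, 92 mm wide, 110 mm tall, standing on the turntable; its centre. Leave alone.
- bowl_mid (a point): Ceramic bowl on the table, 120 mm wide, 50 mm tall; its centre. Leave alone.
- jar_mid (a point): Closed glaze jar on the table, 60 mm wide, 80 mm tall; its centre. Leave alone.
- brush: Paint brush lying on the table beyond the wheel, along its own x. Leave alone.
Things that resemble listed ones, but are neither listed nor needed, are in the scene too. Of the things that look like the part that bears knob_mid, the middle-sized one is meant.

How it is judged:
By the outcome, as a careful person would: the job done as asked, in the order asked, and still so for the second after the job is handed in, with the robot touching nothing.
It also fails if it takes over 70 s, if anything falls off the work surface, if the arm or the gripper's body presses on something with over 40 N, if the wrist force passes 120 N, or if a joint passes its speed limit or range.

## Working session

There is one attempt and no reset: what is moved stays moved. The work goes in short steps, Python scripts to look and compute and a tool call to move; the robot and the scene stay as the last step left them, time stands still between calls to the robot, and variables do not carry over. Pictures are saved under pics/ and viewed, and the job is handed in when it is done.

Besides the shell and the picture viewer there is one more tool, called after "Call:" by a JSON object that holds its "api" and its "payload", one argument or row to a line. carry_out: Moves the arm, as the interface text tells. Its arguments: {"type":"object","properties":{"targets":{"type":"array","items":{"type":"array"}},"jaw":{"type":"number"},"squeeze":{"type":"number"}},"required":["targets"]}

```bash
ls; mkdir -p pics
cat > h.py <<'E'
import numpy as np, cv2
from cell import env
def snap(c,name):
    o=env.get_obs(); im=env.read_camera(c); cv2.imwrite(f'pics/{name}.png',cv2.cvtColor(im,cv2.COLOR_RGB2BGR)); return o,im
E
python3 - <<'E'
from h import *
for c in ['scene','top','wrist']:
    o,im=snap(c,c+'0')
    print(c,env.get_calibration(c))
print(o)
E
```

```text
pics
scene {'fx': 394.90156813147524, 'fy': 394.90156813147524, 'cx': 318.33398878335026, 'cy': 203.09836676263058, 'R': array([[ 0.60836617,  0.79352357,  0.01452422],
       [ 0.52510384, -0.38872128, -0.75707445],
       [-0.59511055,  0.46820521, -0.65316714]]), 't': array([-0.36020371, -0.24319214,  1.26446143])}
top {'fx': 442.8947249322152, 'fy': 442.8947249322152, 'cx': 318.87507824015285, 'cy': 197.19532894239293, 'R': array([[-0.01887563, -0.99954842,  0.02338096],
       [-0.99540381,  0.01659111, -0.09431854],
       [ 0.09388803, -0.02505382, -0.99526747]]), 't': array([-0.02323338,  0.62252587,  0.99326893])}
wrist {'fx': 358.79485348661063, 'fy': 358.79485348661063, 'cx': 320.60996445308825, 'cy': 197.17420793460585, 'hand_eye': array([[ 9.99998951e-01,  1.01673449e-03,  1.03192548e-03,
        -9.46892055e-04],
       [-6.93566428e-04, -2.89368888e-01,  9.57217408e-01,
        -1.62058033e-01],
       [ 1.27184308e-03, -9.57217119e-01, -2.89367879e-01,
         7.86946660e-02],
       [ 0.00000000e+00,  0.00000000e+00,  0.00000000e+00,
         1.00000000e+00]])}
{'time_s': 0.1, 'qpos': array([66.29822761, 18.43408262, -4.01436238, 83.16680699,  1.29509608,
       78.54079641, -3.26104239]), 'joint_velocities': array([ 0.02424313, -0.10077882, -0.03581369, -0.1524836 , -0.01717253,
       -0.04512917, -0.00693152]), 'effort': array([-1.75539794e-04, -4.92571199e+01, -4.05704593e-01, -3.13399351e+01,
       -6.42552017e-02,  3.94243898e-02,  6.61015997e-05]), 'tool_pos': array([ 0.26939183, -0.59101387,  0.22158868]), 'tool_rot': array([-90.00587593,   0.09645577, -65.49079516]), 'force': array([ 0.24879289,  0.30080963, -0.79043065]), 'wrist_torque': array([0.00895133, 0.0094177 , 0.01462092]), 'grip_width': 0.08729339278214258}
```

View pics/scene0.png

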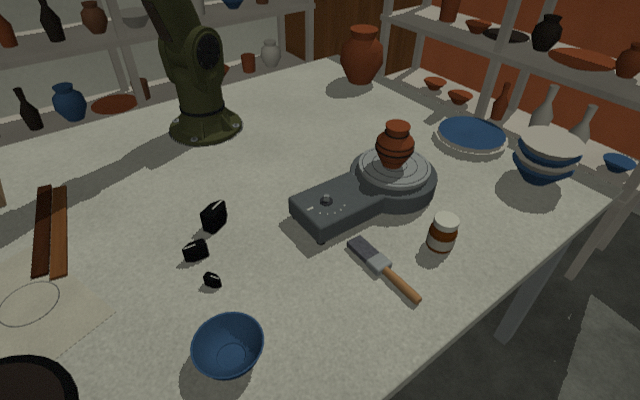

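View pics/top0.png

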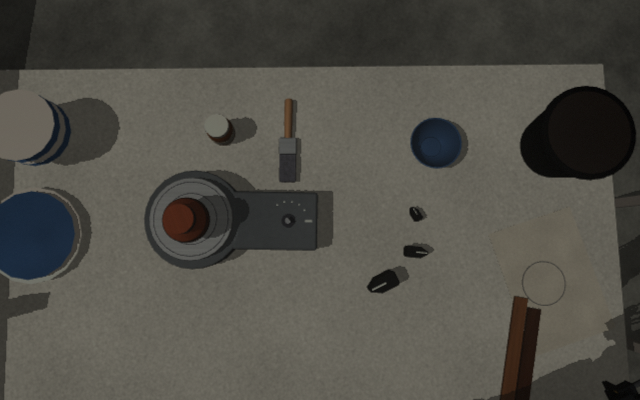

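View pics/wrist0.png

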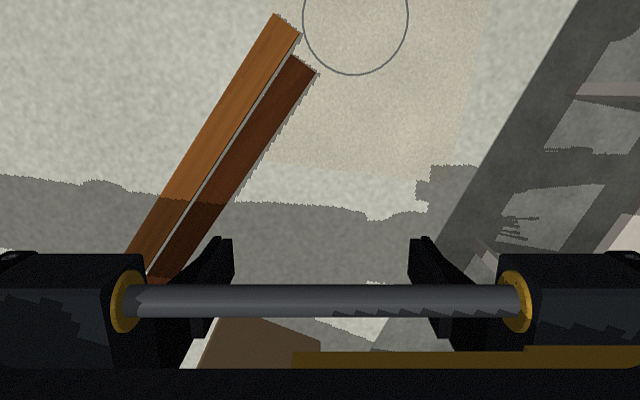

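Candidates for the knob: large (top 382,281 / scene 214,216), middle (415,251 / 195,250), small (416,213 / 212,280). The middle one, at (415,251), fits the description. I'll check it in a close crop and run the networks.

```bash
cat >> h.py <<'E'
def ray(c,px,o=None):
    k=env.get_calibration(c); d=np.array([(px[0]-k['cx'])/k['fx'],(px[1]-k['cy'])/k['fy'],1.])
    if c!='wrist':
        R=k['R'];t=k['t']; return -R.T@t, R.T@d/np.linalg.norm(d)
    from scipy.spatial.transform import Rotation as Rn
    T=np.eye(4);T[:3,:3]=Rn.from_euler('xyz',o['tool_rot'],degrees=True).as_matrix();T[:3,3]=o['tool_pos']
    M=T@k['hand_eye']; d=M[:3,:3]@d; return M[:3,3], d/np.linalg.norm(d)
def tri(rays):
    A=np.zeros((3,3));b=np.zeros(3)
    for c,d in rays:
        P=np.eye(3)-np.outer(d,d);A+=P;b+=P@c
    X=np.linalg.solve(A,b); return X,[1000*np.linalg.norm((np.eye(3)-np.outer(d,d))@(X-c)) for c,d in rays]
def atz(r,z):
    c,d=r; return c+d*(z-c[2])/d[2]
E
python3 - <<'E'
from h import *
t=cv2.imread('pics/top0.png'); s=cv2.imread('pics/scene0.png')
cv2.imwrite('pics/topc.png',cv2.resize(t[165:315,230:450],None,fx=3.6,fy=3.6,interpolation=cv2.INTER_CUBIC))
cv2.imwrite('pics/scc.png',cv2.resize(s[170:300,170:360],None,fx=4,fy=4,interpolation=cv2.INTER_CUBIC))
for l in ['knob_mid','knob_nose','shaft_tip','shaft_seat','off_bar','vase_mid','bowl_mid','jar_mid','brush','wheel']:
    for c in ['top','scene']:
        for r in env.outline_of(c,l): 
            m=r['mask'];ys,xs=np.nonzero(m);print(l,c,round(r['p'],2),np.round(r['xy'],1),m.sum(),(xs.min(),xs.max(),ys.min(),ys.max()) if m.any() else '')
E
```

```text
knob_mid top 0.64 [416.7 216.2] 137 (np.int64(409), np.int64(421), np.int64(207), np.int64(221))
knob_mid top 0.63 [382.3 282.8] 520 (np.int64(367), np.int64(398), np.int64(270), np.int64(292))
knob_mid top 0.62 [413.  253.9] 236 (np.int64(403), np.int64(427), np.int64(246), np.int64(257))
knob_mid scene 0.97 [195.6 253.4] 475 (np.int64(182), np.int64(208), np.int64(240), np.int64(262))
knob_mid scene 0.92 [214.3 217. ] 639 (np.int64(201), np.int64(226), np.int64(201), np.int64(233))
knob_mid scene 0.77 [210.5 278.4] 246 (np.int64(203), np.int64(220), np.int64(272), np.int64(288))
knob_nose top 0.58 [383.6 282.9] 519 (np.int64(367), np.int64(398), np.int64(270), np.int64(292))
knob_nose top 0.48 [410.3 249.4] 232 (np.int64(403), np.int64(426), np.int64(246), np.int64(257))
knob_nose scene 0.83 [195.6 250.4] 488 (np.int64(182), np.int64(208), np.int64(239), np.int64(262))
knob_nose scene 0.77 [213.6 216.3] 676 (np.int64(200), np.int64(226), np.int64(200), np.int64(234))
knob_nose scene 0.48 [394.  138.9] 1445 (np.int64(375), np.int64(414), np.int64(119), np.int64(169))
knob_nose scene
[... 1061 characters left out ...]
(236), np.int64(304))
bowl_mid top 0.74 [438.3 143.1] 2069 (np.int64(410), np.int64(460), np.int64(117), np.int64(168))
bowl_mid scene 0.75 [226.9 349. ] 3930 (np.int64(190), np.int64(264), np.int64(312), np.int64(380))
jar_mid top 0.98 [219.1 132.8] 753 (np.int64(204), np.int64(234), np.int64(114), np.int64(146))
jar_mid scene 0.74 [442.2 234.3] 1057 (np.int64(427), np.int64(459), np.int64(211), np.int64(253))
brush top 0.79 [286.4 150.6] 1083 (np.int64(279), np.int64(296), np.int64(99), np.int64(182))
wheel top 0.9 [229.9 216.8] 10253 (np.int64(144), np.int64(316), np.int64(171), np.int64(268))
wheel scene 0.61 [365.6 195.5] 7728 (np.int64(288), np.int64(437), np.int64(148), np.int64(244))
```

View pics/topc.png

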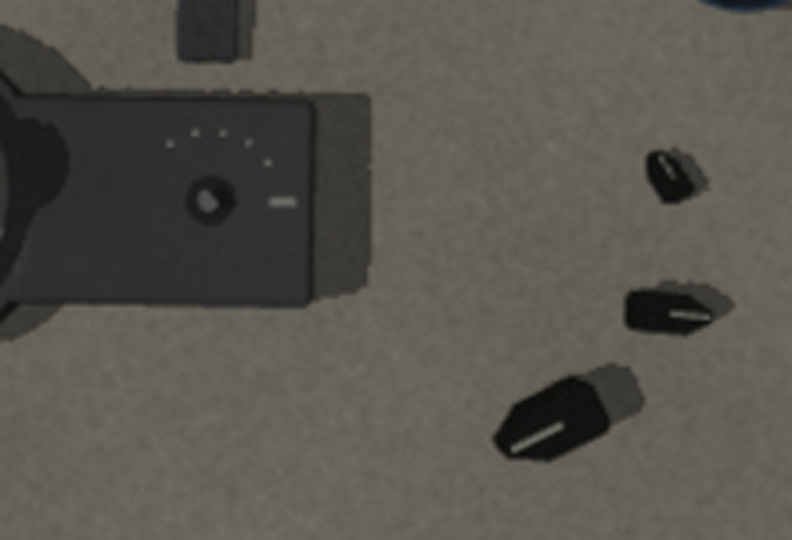

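View pics/scc.png

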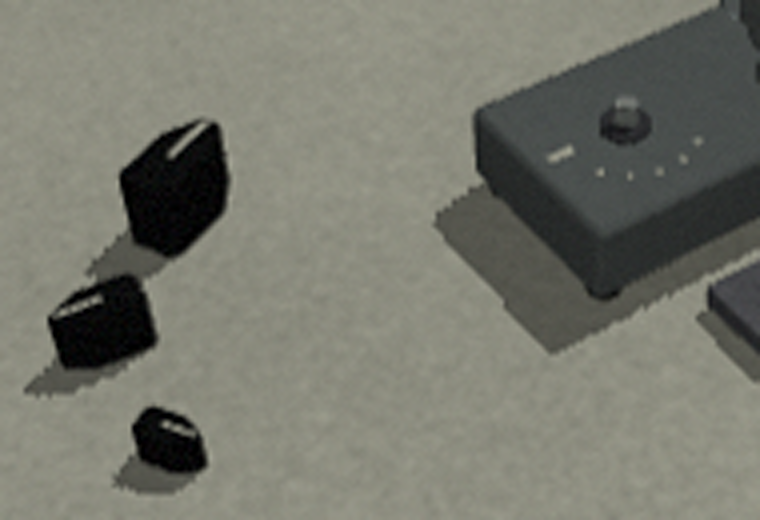

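The close crop shows the middle knob at top px (404–428, 246–257). Its nose and white line point right, towards −y, so its size and shape fit the middle one. Next I'll measure it.

Run:
```python
from h import *
def tc(p): return (230+(p[0]+.5)/3.6-.5,165+(p[1]+.5)/3.6-.5)
def sc(p): return (170+(p[0]+.5)/4-.5,170+(p[1]+.5)/4-.5)
f=lambda a:np.round(np.array(a)*1000,1)
# white line inner end/outer end, knob
pts={'line_in':((670,314),(102,299)),'line_out':((708,318),(52,318)),
'shafttop':((207,201),(626,104)),'bar':((282,202),(561,154)),'dot1':((268,162),(600,172)),'dot5':((170,144),(698,141))}
for k,(a,b) in pts.items():
    X,e=tri([ray('top',tc(a)),ray('scene',sc(b))]); print(k,f(X),np.round(e,1), 'top@.036',f(atz(ray('top',tc(a)),.036)),'@.06',f(atz(ray('top',tc(a)),.06)),'@.077',f(atz(ray('top',tc(a)),.077)))
for k,p in {'tail':(626,310),'nose':(714,317),'up':(660,288),'dn':(665,333)}.items(): print(k,f(atz(ray('top',tc(p)),.036)),f(atz(ray('top',tc(p)),0)))
print('collar',f(atz(ray('top',tc((211,201))),.063)))
o=env.get_obs();print(f(o['tool_pos']),o['time_s'])
```

```text
line_in [ 492.9 -252.    35.5] [0.9 0.9] top@.036 [ 492.5 -252.7   36. ] @.06 [ 493.3 -246.9   60. ] @.077 [ 493.9 -242.8   77. ]
line_out [ 489.5 -277.4   34.3] [0.1 0.1] top@.036 [ 489.5 -276.8   36. ] @.06 [ 490.4 -270.5   60. ] @.077 [ 491. -266.   77.]
shafttop [568.2  38.1  75.6] [0.9 0.9] top@.036 [569.3  39.2  36. ] @.06 [568.3  38.1  60. ] @.077 [567.6  37.3  77. ]
bar [567.4  -7.4  61.2] [1.1 1.1] top@.036 [567.8  -8.2  36. ] @.06 [566.8  -8.2  60. ] @.077 [566.1  -8.2  77. ]
dot1 [592.4   0.9  61.3] [1.1 1.1] top@.036 [5.934e+02 2.000e-01 3.600e+01] @.06 [591.8   0.   60. ] @.077 [ 5.907e+02 -1.000e-01  7.700e+01]
dot5 [604.6  61.4  61.2] [1.1 1.1] top@.036 [605.9  62.3  36. ] @.06 [604.   60.6  60. ] @.077 [602.7  59.4  77. ]
tail [ 495.6 -224.8   36. ] [ 494.5 -232.5    0. ]
nose [ 490.1 -280.7   36. ] [ 488.8 -290.4    0. ]
up [ 509. -247.   36.] [ 508.4 -255.5    0. ]
dn [ 480.7 -249.1   36. ] [ 479.1 -257.6    0. ]
collar [568.1  35.5  63. ]
[ 269.7 -591.4  222.6] 1.15
```

```bash
cat >> h.py <<'E'
from scipy.spatial.transform import Rotation as Rn
def plan(P,yaw,n,start=None,nt=None):
    """rows to TCP P (m), yaw deg, tool down"""
    o=env.get_obs()
    p=o['tool_pos'] if start is None else np.array(start[:3]); R=Rn.from_euler('xyz',o['tool_rot'],degrees=True) if start is None else Rn.from_euler('xyz',[-90,0,start[3]],degrees=True)
    G=Rn.from_euler('xyz',[-90,0,yaw],degrees=True)
    rows=[]
    for i in range(n):
        k=n-i
        d=np.round(R.inv().apply((np.array(P)-p)/k)*1000,1)
        w=np.round((R.inv()*G).as_rotvec(degrees=True)/k,2)
        rows.append([d.tolist(),w.tolist()]); p=p+R.apply(d/1000); R=R*Rn.from_rotvec(w,degrees=True)
    print(rows); print(p,R.as_euler('xyz',degrees=True))
E
python3 - <<'E'
from h import *
plan([.4935,-.2495,.14],-7,10)
E
```

```text
[[[-21.8, 8.3, 34.6], [0.0, -5.85, 0.0]], [[-18.2, 8.2, 36.6], [0.0, -5.85, 0.0]], [[-14.4, 8.3, 38.3], [0.0, -5.85, 0.0]], [[-10.4, 8.2, 39.5], [0.0, -5.85, 0.0]], [[-6.3, 8.3, 40.4], [0.0, -5.85, 0.0]], [[-2.2, 8.2, 40.8], [0.0, -5.85, 0.0]], [[2.0, 8.3, 40.8], [0.0, -5.85, 0.0]], [[6.2, 8.2, 40.4], [0.0, -5.85, 0.0]], [[10.2, 8.3, 39.5], [0.0, -5.84, 0.0]], [[14.2, 8.2, 38.3], [0.0, -5.85, 0.0]]]
[ 0.49344664 -0.24952072  0.14004292] [-9.00034504e+01 -6.30258016e-04 -6.99654685e+00]
```

Call:
{"api": "carry_out", "payload": {
  "targets": [
    [[-21.8,8.3,34.6],[0,-5.85,0]],
    [[-18.2,8.2,36.6],[0,-5.85,0]],
    [[-14.4,8.3,38.3],[0,-5.85,0]],
    [[-10.4,8.2,39.5],[0,-5.85,0]],
    [[-6.3,8.3,40.4],[0,-5.85,0]],
    [[-2.2,8.2,40.8],[0,-5.85,0]],
    [[2,8.3,40.8],[0,-5.85,0]],
    [[6.2,8.2,40.4],[0,-5.85,0]],
    [[10.2,8.3,39.5],[0,-5.85,0]],
    [[14.2,8.2,38.3],[0,-5.85,0]],
    [[0,0,0],[0,0,0]],
    [[0,0,0],[0,0,0]]
  ]
}}

```text
time_s: 2.35
tool_pos: [0.4938, -0.2485, 0.14]
tool_rot: [-90.0, 0.0, -6.9]
force: [0.4, -0.6, -0.5]
grip_width: 0.0873
```

Run:
```python
from h import *
o,im=snap('wrist','w1'); print(o['tool_pos'],o['tool_rot'],o['force'])
for r in env.outline_of('wrist','knob_mid'):
    m=r['mask'];ys,xs=np.nonzero(m);print(round(r['p'],2),r['xy'],m.sum(),xs.min(),xs.max(),ys.min(),ys.max())
```

```text
[ 0.49384183 -0.24847387  0.13995316] [-9.00064921e+01  1.81388268e-02 -6.85792864e+00] [ 0.36882533 -0.6226472  -0.50516216]
0.74 [424.9, 189.0] 1192 404 450 172 211
0.67 [325.3, 198.5] 2011 305 339 165 234
0.55 [216.7, 114.5] 5249 176 264 64 160
```

View pics/w1.png

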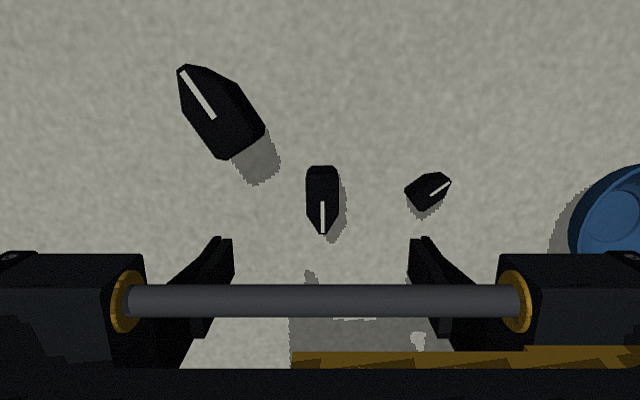

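Run:
```python
from h import *
t=cv2.imread('pics/w1.png'); c=np.clip(t[155:245,285:365].astype(float)*2.2,0,255).astype('uint8')
cv2.imwrite('pics/w1c.png',cv2.resize(c,None,fx=6,fy=6,interpolation=cv2.INTER_CUBIC))
```

```text
(no output)
```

View pics/w1c.png

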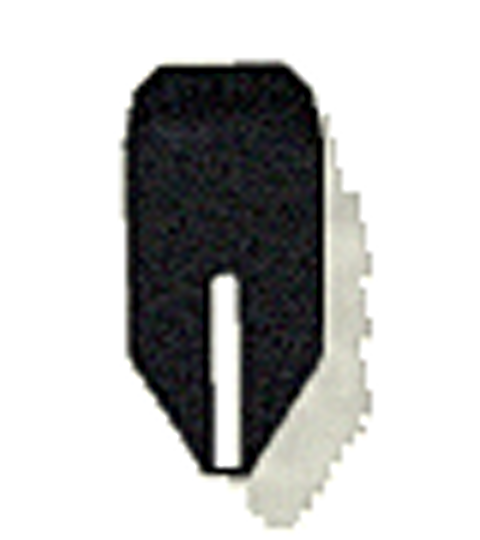

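Run:
```python
from h import *
o=env.get_obs()
g=lambda p:(285+(p[0]+.5)/6-.5,155+(p[1]+.5)/6-.5)
f=lambda p:atz(ray('wrist',g(p),o),.036)[:2]*1000
P={k:f(p) for k,p in dict(n1=(203,474),n2=(250,474),s1=(128,355),s2=(324,355),l0=(225,275),l1=(228,468),a1=(130,150),a2=(322,150)).items()}
for k,v in P.items(): print(k,v.round(1))
print('wid',np.linalg.norm(P['s1']-P['s2']),np.linalg.norm(P['n1']-P['n2']))
N=(P['n1']+P['n2'])/2;S=(P['s1']+P['s2'])/2;A=(P['a1']+P['a2'])/2
for d in (N-S,P['l1']-P['l0'],N-A): print(np.linalg.norm(d),np.degrees(np.arctan2(d[1],d[0])))
d=N-A;d/=np.linalg.norm(d); print('ctr',N-30*d,S-13*d)
```

```text
n1 [ 486.2 -281.6]
n2 [ 492.4 -282.3]
s1 [ 478.6 -263.7]
s2 [ 504.1 -266.8]
l0 [ 492.5 -254.3]
l1 [ 489.6 -281.1]
a1 [ 482.5 -236.3]
a2 [ 506.8 -239.3]
wid 25.69410257399074 6.268198407762615
16.82451818206744 -96.7336612926555
26.957208741243257 -96.11801158946555
44.50059748921863 -96.87435802965024
ctr [ 492.92139104 -252.17769702] [ 492.85936351 -252.34702261]
```

Call:
{"api": "carry_out", "payload": {
  "targets": [
    [[-0.5,0,-3.0],[0,0,0]],
    [[0,25,0],[0,0,0]],
    [[0,25,0],[0,0,0]],
    [[0,25,0],[0,0,0]],
    [[0,20,0],[0,0,0]],
    [[0,20,0],[0,0,0]],
    [[0,12,0],[0,0,0]],
    [[0,5,0],[0,0,0]],
    [[0,0,0],[0,0,0]],
    [[0,0,0],[0,0,0]]
  ],
  "jaw": 0.55,
  "squeeze": 25
}}

```text
time_s: 3.45
tool_pos: [0.4932, -0.2531, 0.009]
tool_rot: [-90.0, -0.1, -7.0]
force: [1.2, -0.2, 0.3]
grip_width: 0.0479
```

Run:
```python
from h import *
o,im=snap('wrist','w2'); print(o['tool_pos'],o['tool_rot'],o['force'],o['grip_width'])
```

```text
[ 0.49317738 -0.25305083  0.00896004] [-9.00408400e+01 -7.95144870e-02 -7.01622878e+00] [ 1.23814151 -0.19628736  0.27308542] 0.047871019755342074
```

View pics/w2.png

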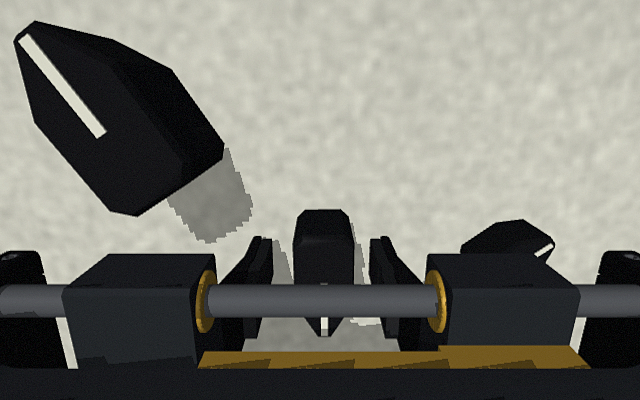

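Run:
```python
from h import *
o=env.get_obs()
for n,p in dict(nose=(324.5,335),tailtop=(322,221),taillow=(322,210)).items():
    print(n,[ (atz(ray('wrist',p,o),z)[:2]*1000).round(1) for z in (0,.036)])
t=cv2.imread('pics/w2.png'); c=np.clip(t[190:350,250:400].astype(float)*2.5,0,255).astype('uint8')
cv2.imwrite('pics/w2c.png',cv2.resize(c,None,fx=3.7,fy=3.7,interpolation=cv2.INTER_CUBIC))
```

```text
nose [array([ 487.9, -305.9]), array([ 490.8, -278. ])]
tailtop [array([ 494.7, -237.6]), array([ 496.2, -224.1])]
taillow [array([ 495.5, -231.8]), array([ 496.7, -219.5])]
```

View pics/w2c.png

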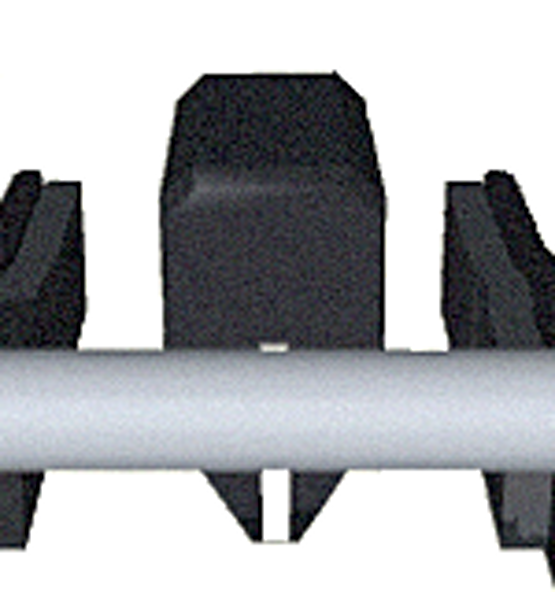

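Call:
{"api": "carry_out", "payload": {
  "targets": [
    [[0,1,2],[0,0,0]],
    [[0,0,0],[0,0,0]]
  ]
}}

```text
time_s: 3.7
tool_pos: [0.4933, -0.2502, 0.0076]
tool_rot: [-90.0, -0.1, -7.0]
force: [0.5, -0.6, -0.1]
grip_width: 0.0474
```

Call:
{"api": "carry_out", "payload": {
  "targets": [
    [[0,0,0],[0,0,0]],
    [[0,0,0],[0,0,0]],
    [[0,0,0],[0,0,0]],
    [[0,0,0],[0,0,0]],
    [[0,0,0],[0,0,0]],
    [[0,0,0],[0,0,0]],
    [[0,0,0],[0,0,0]],
    [[0,0,0],[0,0,0]]
  ],
  "jaw": 0.0,
  "squeeze": 25
}}

```text
time_s: 4.5
tool_pos: [0.4929, -0.2505, 0.0071]
tool_rot: [-90.0, -0.0, -7.0]
force: [0.2, -0.1, 0.7]
grip_width: 0.0258
```

Run:
```python
from h import *
o,im=snap('wrist','w3'); print(o['tool_pos'],o['tool_rot'],o['force'],o['grip_width'],o['time_s'])
t=cv2.imread('pics/w3.png'); c=np.clip(t[190:350,250:400].astype(float)*2.5,0,255).astype('uint8')
cv2.imwrite('pics/w3c.png',cv2.resize(c,None,fx=3.7,fy=3.7,interpolation=cv2.INTER_CUBIC))
```

```text
[ 0.49292679 -0.25053464  0.00712199] [-9.00093230e+01 -1.52249709e-02 -6.98804220e+00] [ 0.20057758 -0.0586711   0.74778396] 0.02580485187259098 4.5
```

View pics/w3c.png

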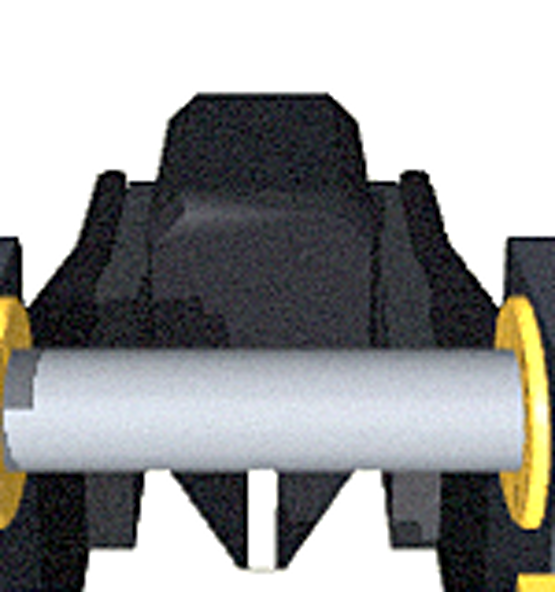

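Run:
```python
from h import *
o=env.get_obs()
for n,p,z in (('nose',(250+262/3.7,343.8),.036),('tailbot',(250+262/3.7,215.7),0)):
    print(n,(atz(ray('wrist',p,o),z)[:2]*1000).round(1))
plan([.567,.007,.175],0,9,start=[.4929,-.2505,.107,-7])
```

```text
nose [ 488.4 -278.4]
tailbot [ 494.2 -231.5]
[[[4.7, -7.6, 29.4], [0.0, -0.78, 0.0]], [[5.1, -7.5, 29.3], [0.0, -0.78, 0.0]], [[5.5, -7.6, 29.3], [0.0, -0.78, 0.0]], [[5.9, -7.5, 29.2], [0.0, -0.78, 0.0]], [[6.3, -7.6, 29.1], [0.0, -0.78, 0.0]], [[6.7, -7.5, 29.0], [0.0, -0.77, 0.0]], [[7.0, -7.6, 28.9], [0.0, -0.78, 0.0]], [[7.4, -7.5, 28.8], [0.0, -0.77, 0.0]], [[7.9, -7.6, 28.8], [0.0, -0.78, 0.0]]]
[0.56704813 0.00702662 0.175     ] [-90.   0.   0.]
```

Call:
{"api": "carry_out", "payload": {
  "targets": [
    [[0,-15,0],[0,0,0]],
    [[0,-40,0],[0,0,0]],
    [[0,-45,0],[0,0,0]],
    [[5,-7.5,29.4],[0,-0.78,0]],
    [[5,-7.5,29.4],[0,-0.78,0]],
    [[5.5,-7.6,29.3],[0,-0.78,0]],
    [[6,-7.5,29.2],[0,-0.78,0]],
    [[6.3,-7.6,29.1],[0,-0.78,0]],
    [[6.7,-7.5,29],[0,-0.78,0]],
    [[7,-7.6,28.9],[0,-0.78,0]],
    [[7.4,-7.5,28.8],[0,-0.78,0]],
    [[7.9,-7.6,28.8],[0,-0.78,0]]
  ]
}}

```text
time_s: 5.75
tool_pos: [0.5672, 0.0083, 0.1763]
tool_rot: [-90.0, -0.0, 0.1]
force: [-0.6, -0.1, -1.4]
grip_width: 0.0258
```

Call:
{"api": "carry_out", "payload": {
  "targets": [
    [[0,0,0],[0,0,0]],
    [[0,0,0],[0,0,0]],
    [[0,0,0],[0,0,0]]
  ]
}}

```text
time_s: 6.05
tool_pos: [0.5668, 0.0057, 0.1749]
tool_rot: [-90.1, 0.0, -0.1]
force: [-0.8, 0.4, -1.2]
grip_width: 0.026
```

Run:
```python
from h import *
o,im=snap('wrist','w4'); print(o['tool_pos'],o['tool_rot'],o['force'],o['wrist_torque'],o['grip_width'],o['time_s'])
o,_=snap('scene','s4'); snap('top','t4')
t=cv2.imread('pics/w4.png'); c=np.clip(t[60:260,200:440].astype(float)*2,0,255).astype('uint8')
cv2.imwrite('pics/w4c.png',cv2.resize(c,None,fx=3,fy=3,interpolation=cv2.INTER_CUBIC))
```

```text
[0.56675206 0.00569105 0.17492015] [-9.00658768e+01  3.90368177e-02 -6.13118315e-02] [-0.81476616  0.35594958 -1.18675639] [-0.07734338 -0.06328026  0.01081746] 0.026043876184034056 6.05
```

View pics/w4.png

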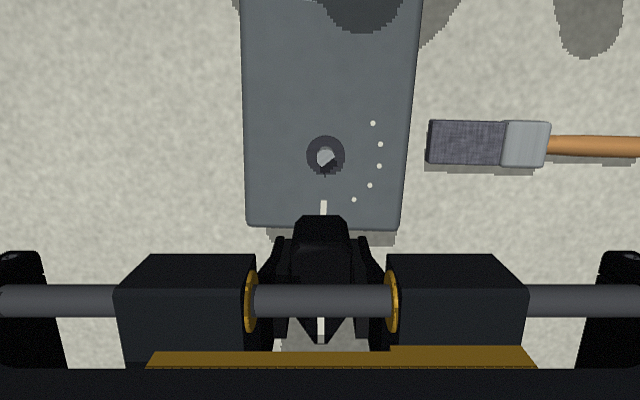

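View pics/w4c.png

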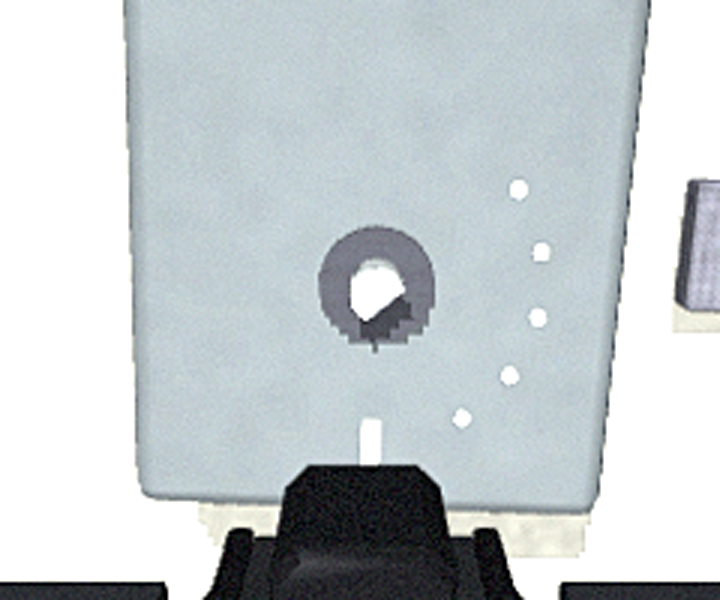

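Run:
```python
from h import *
t=cv2.imread('pics/w4.png'); c=np.clip(t[130:185,295:355].astype(float)*1.4,0,255).astype('uint8')
cv2.imwrite('pics/w4d.png',cv2.resize(c,None,fx=10,fy=10,interpolation=cv2.INTER_CUBIC))
a=cv2.imread('pics/top0.png')[205:235,270:310];b=cv2.imread('pics/scene0.png')[185:215,306:346]
cv2.imwrite('pics/ab.png',np.vstack([cv2.resize(np.clip(x.astype(float)*1.7,0,255).astype('uint8'),None,fx=10,fy=10,interpolation=cv2.INTER_CUBIC) for x in (a,b)]))
```

```text
(no output)
```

View pics/w4d.png

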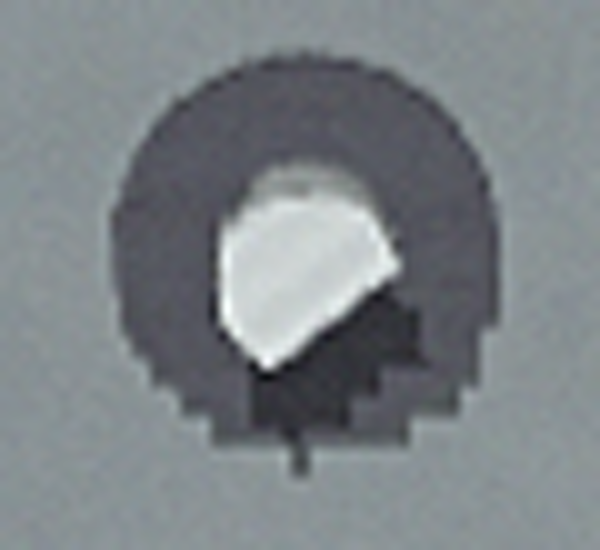

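View pics/ab.png

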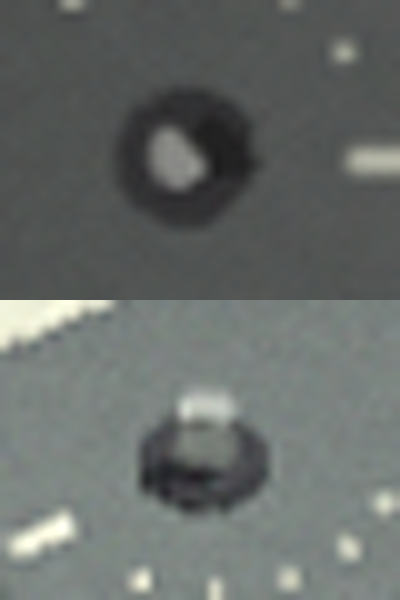

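Run:
```python
from h import *
from scipy.optimize import least_squares
o=env.get_obs()
g=lambda p:(295+(p[0]+.5)/10-.5,130+(p[1]+.5)/10-.5)
f=lambda p,z:atz(ray('wrist',g(p),o),z)[:2]*1000
a,b=f((265,370),.077),f((402,265),.077); d=b-a; print(a,b,np.linalg.norm(d),'flat normal',np.degrees(np.arctan2(d[1],d[0]))-90)
n=np.array([d[1],-d[0]])/np.linalg.norm(d); print('axis from flat',(a+b)/2-3*n)
pts=np.array([f(p,.077) for p in [(218,240),(218,320),(240,200),(290,190),(345,197),(375,215),(232,343)]])
r=least_squares(lambda q:np.hypot(*(pts-q[:2]).T)-6.6,[567,37]);print('round',r.x,r.fun.round(2))
c=np.array([f(p,.063) for p in [(112,230),(498,240),(305,52),(160,130),(440,125),(125,320),(497,320),(207,70),(400,68)]])
r=least_squares(lambda q:np.hypot(*(c-q[:2]).T)-q[2],[567,37,15]);print('collar',r.x,r.fun.round(2))
h=lambda p,z:(atz(ray('wrist',(200+(p[0]+.5)/3-.5,60+(p[1]+.5)/3-.5),o),z)[:2]*1000)
print('bar end',h((370,419),.061),'dots',h((518,189),.061),h((462,418),.061))
print('panel L/R',h((140,440),.06),h((607,440),.06),h((128,100),.06),h((641,100),.06))
p=h((112,0),.06)
```

```text
[565.98605027  30.59048589] [576.00229381  38.40728133] 12.70540930288616 flat normal -52.031099781115046
axis from flat [569.14847107  36.86391805]
round [568.42417547  37.63506327] [-0.18  0.15  0.39 -0.29  0.08  0.53  0.39]
collar [569.17461223  36.92358536  15.09138627] [-0.07 -0.33  0.13 -0.54 -1.05 -0.09  0.64  0.71  0.6 ]
bar end [5.67567441e+02 3.11536136e-01] dots [604.7436855   60.94404756] [5.92234591e+02 5.85001787e-01]
panel L/R [505.2968538  -5.9349839] [631.75552841  -5.97138006] [507.68989605  82.49473517] [634.35498632  82.44508426]
```

Run:
```python
from h import *
plan([.5966,.0015,.10],38,6)
```

```text
[[[5.0, 12.5, -0.7], [0.0, -6.35, -0.01]], [[4.9, 12.4, -1.2], [0.0, -6.35, -0.01]], [[4.7, 12.5, -1.7], [0.01, -6.35, -0.01]], [[4.5, 12.4, -2.3], [0.0, -6.35, -0.01]], [[4.2, 12.5, -2.7], [0.01, -6.35, -0.01]], [[3.8, 12.4, -3.2], [0.0, -6.35, -0.0]]]
[0.596607   0.00152747 0.1000139 ] [-9.00042241e+01  4.25361301e-03  3.80044795e+01]
```

Call:
{"api": "carry_out", "payload": {
  "targets": [
    [[5,12.5,-0.7],[0,-6.35,0]],
    [[4.9,12.4,-1.2],[0,-6.35,0]],
    [[4.7,12.5,-1.7],[0,-6.35,0]],
    [[4.5,12.4,-2.3],[0,-6.35,0]],
    [[4.2,12.5,-2.7],[0,-6.35,0]],
    [[3.8,12.4,-3.2],[0,-6.35,0]],
    [[0,0,0],[0,0,0]],
    [[0,0,0],[0,0,0]],
    [[0,0,0],[0,0,0]]
  ]
}}

```text
time_s: 7.1
tool_pos: [0.5972, 0.0029, 0.101]
tool_rot: [-90.0, -0.0, 38.0]
force: [-0.6, 0.4, -1.0]
grip_width: 0.0254
```

Run:
```python
from h import *
o,im=snap('wrist','w5'); print(o['tool_pos'],o['tool_rot'],o['force'],o['wrist_torque'],o['grip_width'],o['time_s'])
t=cv2.imread('pics/w5.png'); c=np.clip(t[110:350,240:400].astype(float)*2,0,255).astype('uint8')
cv2.imwrite('pics/w5c.png',cv2.resize(c,None,fx=2.5,fy=2.5,interpolation=cv2.INTER_CUBIC))
c=np.clip(t[90:190,280:380].astype(float)*1.5,0,255).astype('uint8')
cv2.imwrite('pics/w5d.png',cv2.resize(c,None,fx=6,fy=6,interpolation=cv2.INTER_CUBIC))
```

```text
[0.59722265 0.00292454 0.10097238] [-9.00408837e+01 -2.72818259e-02  3.80019015e+01] [-0.57500353  0.44310333 -0.99550859] [ 0.07536546 -0.1240734   0.04087769] 0.025430803891764525 7.1
```

View pics/w5c.png

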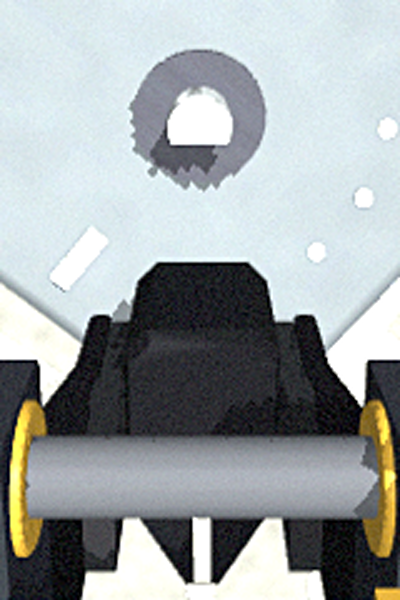

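View pics/w5d.png

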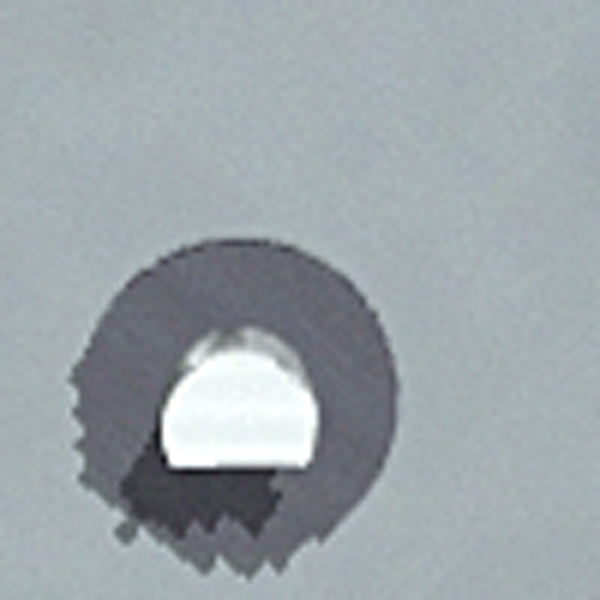

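Run:
```python
from h import *
o=env.get_obs(); R=Rn.from_euler('xyz',o['tool_rot'],degrees=True)
g=lambda p:(280+(p[0]+.5)/6-.5,90+(p[1]+.5)/6-.5)
gc=lambda p:(240+(p[0]+.5)/2.5-.5,110+(p[1]+.5)/2.5-.5)
def T(px,z): return (R.inv().apply(atz(ray('wrist',px,o),z)-o['tool_pos'])*1000).round(2)
print('flat',T(g((168,468)),.077),T(g((308,468)),.077),'wid',T(g((161,425)),.077),T(g((320,425)),.077),'back',T(g((240,348)),.077))
print('collar',T(g((240,238)),.063),T(g((75,395)),.063),T(g((398,395)),.063))
zb=o['tool_pos'][2]-.0071
print('tail',T(gc((160,262)),zb),T(gc((248,262)),zb),'nose',T(gc((203,583)),zb+.036),'sides',T(gc((128,335)),zb+.036),T(gc((276,335)),zb+.036))
```

```text
flat [-7.58 24.05 40.74] [ 4.76 24.05 40.76] wid [-8.16 24.04 44.58] [ 5.77 24.05 44.6 ] back [-1.24 24.04 51.36]
collar [-1.28 38.03 59.28] [-16.76  38.04  44.7 ] [13.55 38.06 44.74]
tail [-9.12  7.07 20.49] [ 8.48  7.08 20.5 ] nose [ -0.47 -28.87 -26.92] sides [-12.65 -28.93  20.82] [ 11.24 -28.91  20.85]
```

Run:
```python
from h import *
o=dict(tool_pos=np.array([ 0.49384183,-0.24847387,0.13995316]),tool_rot=np.array([-90.00649,0.01814,-6.85793])); R=Rn.from_euler('xyz',o['tool_rot'],degrees=True)
g=lambda p:(285+(p[0]+.5)/6-.5,155+(p[1]+.5)/6-.5)
def T(px,z): return (R.inv().apply(atz(ray('wrist',px,o),z)-o['tool_pos'])*1000).round(2)
print('tail bottom',T(g((225,65)),0),'tail top',T(g((225,95)),.036),T(g((225,130)),.036))
for z in(.036,.033,.03): print('nose',T(g((226,474)),z),'shoulder',T(g((128,355)),z),T(g((324,355)),z))
o=dict(tool_pos=np.array([ .49317738,-.25305083,.00896]),tool_rot=np.array([-90.04,-.08,-7.016])); R=Rn.from_euler('xyz',o['tool_rot'],degrees=True)
g=lambda p:(250+(p[0]+.5)/3.7-.5,190+(p[1]+.5)/3.7-.5)
print('w2 tail bottom',T(g((270,74)),0),'nose',T(g((275,541)),.036),T(g((275,541)),.032))
```

```text
tail bottom [  0.59 139.95  17.69] tail top [  0.44 103.95  21.36] [  0.45 103.95  16.82]
nose [  0.7  103.96 -30.24] shoulder [-12.17 103.96 -13.45] [ 13.49 103.95 -13.42]
nose [  0.72 106.96 -31.49] shoulder [-12.3  106.96 -14.51] [ 13.65 106.95 -14.48]
nose [  0.74 109.96 -32.74] shoulder [-12.43 109.96 -15.58] [ 13.81 109.95 -15.54]
w2 tail bottom [ 0.34  8.94 22.43] nose [  0.89 -27.02 -24.67] [  0.93 -23.02 -27.8 ]
```

Run:
```python
from h import *
o=env.get_obs(); R=Rn.from_euler('xyz',o['tool_rot'],degrees=True)
print(o['tool_pos']+R.apply([-.001,0,.0434]))
```

```text
[0.56977558 0.03656833 0.1010485 ]
```

Call:
{"api": "carry_out", "payload": {
  "targets": [
    [[-0.2,0,10],[0,0,0]],
    [[-0.2,0,11],[0,0,0]],
    [[-0.3,0,11],[0,0,0]],
    [[-0.3,0,11.4],[0,0,0]],
    [[0,0,0],[0,0,0]],
    [[0,0,0],[0,0,0]],
    [[0,4,0],[0,0,0]],
    [[0,4,0],[0,0,0]],
    [[0,4,0],[0,0,0]],
    [[0,0,0],[0,0,0]],
    [[0,0,0],[0,0,0]],
    [[0,0,0],[0,0,0]]
  ]
}}

```text
time_s: 8.35
tool_pos: [0.5696, 0.0366, 0.0883]
tool_rot: [-90.0, -0.0, 38.1]
force: [0.4, 0.2, -1.3]
grip_width: 0.0253
```

Run:
```python
from h import *
o,im=snap('wrist','w6'); print(o['tool_pos'],o['tool_rot'],o['force'],o['wrist_torque'],o['grip_width'],o['time_s'])
```

```text
[0.56959506 0.0366373  0.08829797] [-9.00048718e+01 -8.60432683e-03  3.81251489e+01] [ 0.43755648  0.23513823 -1.25511066] [ 0.0354761  -0.13052483 -0.0425889 ] 0.025346022894573557 8.35
```

View pics/w6.png

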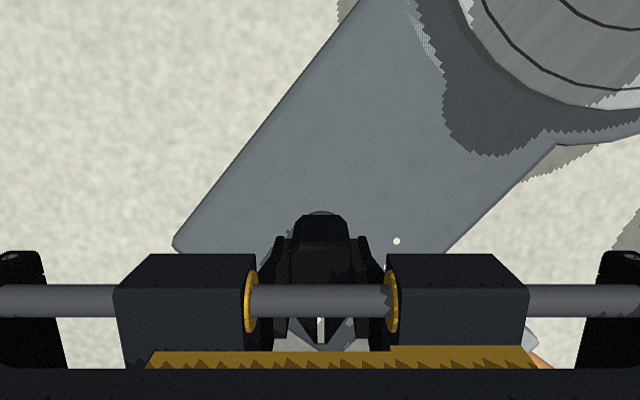

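Call:
{"api": "carry_out", "payload": {
  "targets": [
    [[0,1,0],[0,0,0]],
    [[0,1,0],[0,0,0]],
    [[0,1,0],[0,0,0]],
    [[0,1,0],[0,0,0]],
    [[0,0.5,0],[0,0,0]],
    [[0,0,0],[0,0,0]]
  ]
}}

```text
time_s: 9.0
tool_pos: [0.5693, 0.0366, 0.0836]
tool_rot: [-90.0, 0.0, 38.1]
force: [-0.3, 0.2, -0.2]
grip_width: 0.0259
```

Call:
{"api": "carry_out", "payload": {
  "targets": [
    [[0,0.5,0],[0,0,0]],
    [[0,0.5,0],[0,0,0]],
    [[0,0,0],[0,0,0]]
  ]
}}

```text
time_s: 9.3
tool_pos: [0.5695, 0.0366, 0.0827]
tool_rot: [-90.0, 0.0, 38.1]
force: [-0.6, 0.0, -0.6]
grip_width: 0.0259
```

Call:
{"api": "carry_out", "payload": {
  "targets": [
    [[0,0.5,0],[0,0,0]],
    [[0,0,0],[0,0,0]]
  ]
}}

```text
time_s: 9.5
tool_pos: [0.5695, 0.0367, 0.0822]
tool_rot: [-90.0, -0.0, 38.1]
force: [0.3, 0.1, -1.5]
grip_width: 0.0255
```

Call:
{"api": "carry_out", "payload": {
  "targets": [
    [[0,0.5,0],[0,0,0]],
    [[0,0.5,0],[0,0,0]],
    [[0,0,0],[0,0,0]]
  ]
}}

```text
time_s: 9.8
tool_pos: [0.5695, 0.0367, 0.0812]
tool_rot: [-90.0, -0.0, 38.1]
force: [1.1, 0.1, -0.5]
grip_width: 0.026
```

Call:
{"api": "carry_out", "payload": {
  "targets": [
    [[0,0.5,0],[0,0,0]],
    [[0,0.5,0],[0,0,0]],
    [[0,0,0],[0,0,0]]
  ]
}}

```text
time_s: 10.1
tool_pos: [0.5695, 0.0367, 0.0802]
tool_rot: [-90.0, -0.0, 38.1]
force: [0.7, -0.4, -0.6]
grip_width: 0.0256
```

Call:
{"api": "carry_out", "payload": {
  "targets": [
    [[0,0.8,0],[0,0,0]],
    [[0,0.8,0],[0,0,0]],
    [[0,0.8,0],[0,0,0]],
    [[0,0,0],[0,0,0]]
  ]
}}

```text
time_s: 10.5
tool_pos: [0.5695, 0.0367, 0.0778]
tool_rot: [-90.0, -0.0, 38.1]
force: [0.6, 0.1, 0.1]
grip_width: 0.0256
```

Call:
{"api": "carry_out", "payload": {
  "targets": [
    [[0,0.8,0],[0,0,0]],
    [[0,0.8,0],[0,0,0]],
    [[0,0.8,0],[0,0,0]],
    [[0,0,0],[0,0,0]]
  ]
}}

```text
time_s: 10.9
tool_pos: [0.5695, 0.0367, 0.0754]
tool_rot: [-90.0, -0.0, 38.1]
force: [1.1, -0.1, -0.7]
grip_width: 0.0262
```

Run:
```python
from h import *
o,im=snap('scene','s7'); print(o['tool_pos'],o['force'],o['wrist_torque'],o['grip_width'],o['time_s'])
c=np.clip(cv2.imread('pics/s7.png')[130:260,260:400].astype(float)*2,0,255).astype('uint8')
cv2.imwrite('pics/s7c.png',cv2.resize(c,None,fx=4.5,fy=4.5,interpolation=cv2.INTER_CUBIC))
```

```text
[0.56953725 0.03667627 0.0753711 ] [ 1.07196009 -0.10206998 -0.6873589 ] [ 0.14396679 -0.41398335  0.03870248] 0.026174145221799252 10.9
```

View pics/s7c.png

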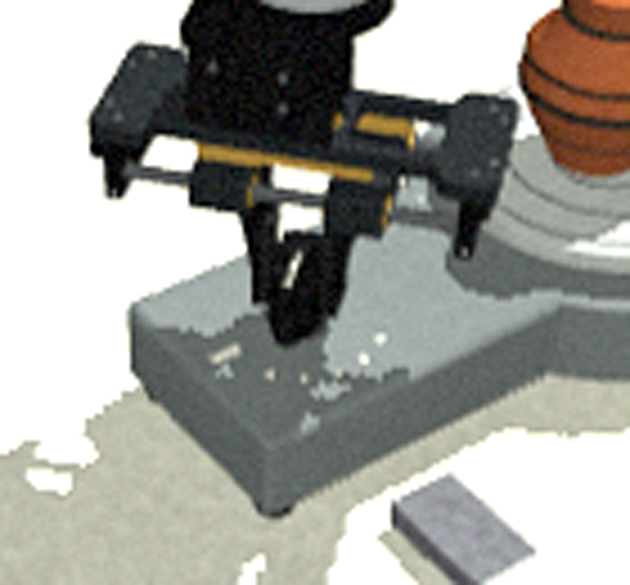

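The knob is sliding onto the shaft with almost no force, so I'll carry on down to the collar.

Call:
{"api": "carry_out", "payload": {
  "targets": [
    [[0,0.8,0],[0,0,0]],
    [[0,0.8,0],[0,0,0]],
    [[0,0.8,0],[0,0,0]],
    [[0,0.8,0],[0,0,0]],
    [[0,0,0],[0,0,0]]
  ]
}}

```text
time_s: 11.45
tool_pos: [0.5695, 0.0367, 0.0721]
tool_rot: [-90.0, -0.0, 38.1]
force: [1.3, 0.4, -0.7]
grip_width: 0.0256
```

Call:
{"api": "carry_out", "payload": {
  "targets": [
    [[0,0.5,0],[0,0,0]],
    [[0,0.5,0],[0,0,0]],
    [[0,0.5,0],[0,0,0]],
    [[0,0,0],[0,0,0]]
  ]
}}

```text
time_s: 11.85
tool_pos: [0.5695, 0.0367, 0.0707]
tool_rot: [-90.0, -0.0, 38.1]
force: [1.8, 0.3, 0.2]
grip_width: 0.0255
```

Call:
{"api": "carry_out", "payload": {
  "targets": [
    [[0,0.5,0],[0,0,0]],
    [[0,0.3,0],[0,0,0]],
    [[0,0,0],[0,0,0]]
  ]
}}

```text
time_s: 12.15
tool_pos: [0.5696, 0.0367, 0.0701]
tool_rot: [-90.0, -0.0, 38.1]
force: [1.7, 0.5, 1.3]
grip_width: 0.0257
```

Call:
{"api": "carry_out", "payload": {
  "targets": [
    [[0,0.3,0],[0,0,0]],
    [[0,0,0],[0,0,0]]
  ]
}}

```text
time_s: 12.35
tool_pos: [0.5695, 0.0367, 0.0701]
tool_rot: [-90.0, 0.0, 38.1]
force: [-0.6, 0.5, 4.8]
grip_width: 0.026
```

Contact came at TCP z = 0.0701, exactly the predicted home height, at about 5 N. I'll press slightly more, then turn clockwise.

Call:
{"api": "carry_out", "payload": {
  "targets": [
    [[0,0.1,0],[0,0,0]],
    [[0,0,0],[0,2,0]],
    [[0,0,0],[0,2,0]],
    [[0,0,0],[0,2,0]],
    [[0,0,0],[0,2,0]],
    [[0,0,0],[0,2,0]],
    [[0,0,0],[0,0,0]]
  ]
}}

```text
time_s: 13.05
tool_pos: [0.5701, 0.0364, 0.0701]
tool_rot: [-90.1, -0.1, 28.1]
force: [1.0, -0.7, 5.7]
grip_width: 0.0257
```

Run:
```python
from h import *
o=env.get_obs(); print(o['tool_pos'],o['force'],o['wrist_torque'],o['grip_width'],o['time_s'])
```

```text
[0.57010279 0.03636204 0.0700987 ] [ 1.03110838 -0.71548742  5.66585874] [-0.08001093 -0.37748501 -0.02891299] 0.025672516448594973 13.05
```

Call:
{"api": "carry_out", "payload": {
  "targets": [
    [[0,0,0],[0,2,0]],
    [[0,0,0],[0,2,0]],
    [[0,0,0],[0,2,0]],
    [[0,0,0],[0,2,0]],
    [[0,0,0],[0,2,0]],
    [[0,0,0],[0,2,0]],
    [[0,0,0],[0,2,0]],
    [[0,0,0],[0,0,0]]
  ]
}}

```text
time_s: 13.85
tool_pos: [0.5702, 0.0364, 0.0701]
tool_rot: [-90.1, -0.1, 14.2]
force: [1.3, 0.1, 5.9]
grip_width: 0.0259
```

Call:
{"api": "carry_out", "payload": {
  "targets": [
    [[0,0,0],[0,2,0]],
    [[0,0,0],[0,2,0]],
    [[0,0,0],[0,2,0]],
    [[0,0,0],[0,2,0]],
    [[0,0,0],[0,2,0]],
    [[0,0,0],[0,2,0]],
    [[0,0,0],[0,2,0]],
    [[0,0,0],[0,1.8,0]],
    [[0,0,0],[0,0,0]]
  ]
}}

```text
time_s: 14.75
tool_pos: [0.5701, 0.0364, 0.0701]
tool_rot: [-90.0, -0.1, -1.6]
force: [1.6, -0.9, 4.8]
grip_width: 0.0261
```

Run:
```python
from h import *
o,im=snap('wrist','w8'); print(o['tool_pos'],o['force'],o['wrist_torque'],o['grip_width'],o['time_s'])
snap('top','t8');snap('scene','s8')
c=np.clip(cv2.imread('pics/w8.png')[190:390,220:420].astype(float)*2.5,0,255).astype('uint8')
cv2.imwrite('pics/w8c.png',cv2.resize(c,None,fx=3,fy=3,interpolation=cv2.INTER_CUBIC))
c=np.clip(cv2.imread('pics/s8.png')[130:260,260:400].astype(float)*2,0,255).astype('uint8')
cv2.imwrite('pics/s8c.png',cv2.resize(c,None,fx=4.5,fy=4.5,interpolation=cv2.INTER_CUBIC))
```

```text
[0.57007937 0.03637799 0.07005723] [ 1.61613676 -0.94503088  4.75715164] [-0.10521617 -0.40785362 -0.02493796] 0.026109907187533612 14.75
```

View pics/w8c.png

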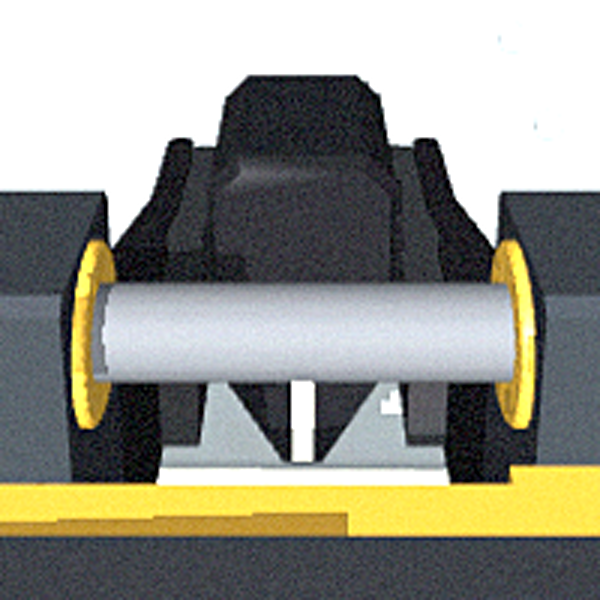

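View pics/s8c.png

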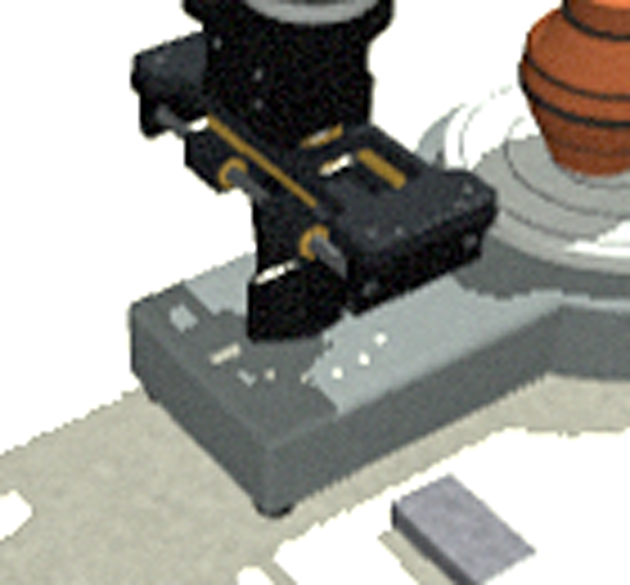

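Call:
{"api": "carry_out", "payload": {
  "targets": [
    [[0,-0.5,0],[0,0,0]],
    [[0,0,0],[0,0,0]]
  ]
}}

```text
time_s: 15.1
tool_pos: [0.5701, 0.0364, 0.0701]
tool_rot: [-90.0, -0.1, -1.6]
force: [4.7, -0.5, 2.5]
grip_width: 0.0258
```

Call:
{"api": "carry_out", "payload": {
  "targets": [
    [[0,0,0],[0,0,0]],
    [[0,0,0],[0,0,0]],
    [[0,0,0],[0,0,0]],
    [[0,0,0],[0,0,0]],
    [[0,0,0],[0,0,0]],
    [[0,0,0],[0,0,0]]
  ],
  "jaw": 0.55
}}

```text
time_s: 15.7
tool_pos: [0.5692, 0.0366, 0.0699]
tool_rot: [-90.0, 0.0, -1.7]
force: [-0.5, 0.2, -0.5]
grip_width: 0.0476
```

Call:
{"api": "carry_out", "payload": {
  "targets": [
    [[0,-5,0],[0,0,0]],
    [[0,-15,0],[0,0,0]],
    [[0,-25,0],[0,0,0]],
    [[0,-30,0],[0,0,0]],
    [[0,-30,0],[0,0,0]],
    [[0,0,-10],[0,0,0]],
    [[0,0,-20],[0,0,0]],
    [[0,0,0],[0,0,0]],
    [[0,0,0],[0,0,0]]
  ]
}}

```text
time_s: 16.6
tool_pos: [0.5684, 0.0066, 0.1752]
tool_rot: [-90.0, 0.0, -1.7]
force: [0.6, 0.2, -0.4]
grip_width: 0.0481
```

Run:
```python
from h import *
o,im=snap('wrist','w9'); print(o['tool_pos'],o['tool_rot'],o['force'],o['grip_width'],o['time_s'])
snap('top','t9');snap('scene','s9')
c=np.clip(cv2.imread('pics/w9.png')[80:240,240:400].astype(float)*1.8,0,255).astype('uint8')
cv2.imwrite('pics/w9c.png',cv2.resize(c,None,fx=3.7,fy=3.7,interpolation=cv2.INTER_CUBIC))
c=np.clip(cv2.imread('pics/s9.png')[130:260,260:400].astype(float)*2,0,255).astype('uint8')
cv2.imwrite('pics/s9c.png',cv2.resize(c,None,fx=4.5,fy=4.5,interpolation=cv2.INTER_CUBIC))
```

```text
[0.56844757 0.00658653 0.17517775] [-8.99804500e+01  4.05420905e-03 -1.74383044e+00] [ 0.56641519  0.18546832 -0.42852209] 0.048137130441303494 16.6
```

View pics/w9c.png

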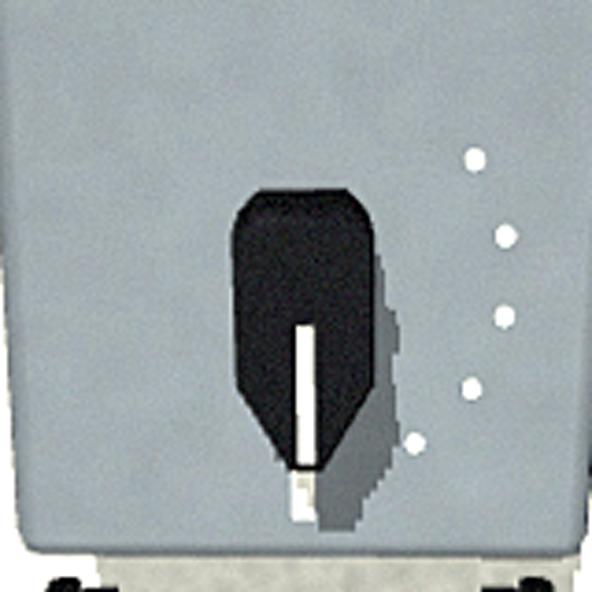

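View pics/s9c.png

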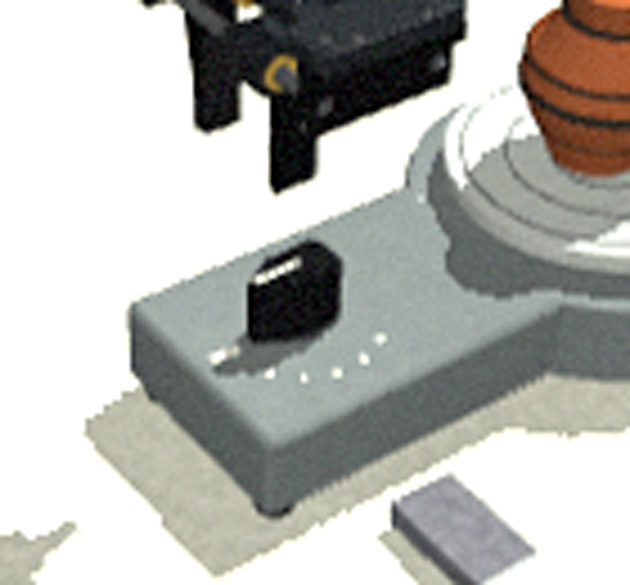

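Run:
```python
from h import *
o=env.get_obs()
h=lambda p,z:(atz(ray('wrist',(240+(p[0]+.5)/3.7-.5,80+(p[1]+.5)/3.7-.5),o),z)[:2]*1000)
ang=lambda a,b:np.degrees(np.arctan2(*(b-a)[::-1]))
a,b=h((305,326),.099),h((306.5,464),.099); print('line',a,b,ang(a,b))
print('sides',ang(h((233,240),.099),h((236,385),.099)),ang(h((374,240),.099),h((374,385),.099)))
s=np.array([569,37.]); e=h((302,521),.061); print('bar end',e,ang(s,e)); print('panel',ang(h((0,160),.06),h((20,520),.06))%360,ang(h((4,250),.06),h((21,525),.06)))
d5,d1=h((475,159),.061),h((414,443),.061);print(d5,d1)
# line vs scene: triangulate height of line ends
sc=lambda p:ray('scene',(260+(p[0]+.5)/4.5-.5,130+(p[1]+.5)/4.5-.5))
wr=lambda p:ray('wrist',(240+(p[0]+.5)/3.7-.5,80+(p[1]+.5)/3.7-.5),o)
for u,v in(((305,326),(299,261)),((306,464),(258,279))): print(tri([wr(u),sc(v)]))
```

```text
line [569.01308296  36.78672465] [568.62629877  10.25917702] -90.83534038970011
sides -91.16042285389217 -90.58450988971303
bar end [567.18068315 -15.3973893 ] -91.98859751036937
panel 267.98206073804846 -91.67251500344074
[604.56873398  62.48297002] [592.01510494   2.04084406]
(array([0.56915406, 0.03714021, 0.09999748]), [np.float64(0.194738091130758), np.float64(0.19473809113079218)])
(array([0.56896045, 0.01134535, 0.10104315]), [np.float64(0.5779510746761729), np.float64(0.5779510746760358)])
```

Run:
```python
from h import *
a=cv2.imread('pics/top0.png').astype(int);b=cv2.imread('pics/t9.png').astype(int);c=cv2.imread('pics/scene0.png').astype(int);d=cv2.imread('pics/s9.png').astype(int)
for n,(x0,x1,y0,y1) in dict(bowl=(405,465,112,173),jar=(200,238,110,150),brush=(275,300,95,185),vase=(160,212,196,244)).items(): print('top',n,abs(a-b)[y0:y1,x0:x1].mean().round(2))
for n,(x0,x1,y0,y1) in dict(bowl=(188,266,310,382),jar=(425,461,209,255),brush=(345,423,234,306),vase=(375,414,119,165)).items(): print('scene',n,abs(c-d)[y0:y1,x0:x1].mean().round(2))
print(env.sign_off())
```

```text
top bowl 11.23
top jar 15.08
top brush 17.49
top vase 8.81
scene bowl 12.46
scene jar 11.61
scene brush 13.21
scene vase 7.78
the job is handed in; nothing more can be done
None
```

Run:
```python
import cv2,numpy as np
for f,g,bx in (('top0','t9',dict(bowl=(405,465,112,173),jar=(200,238,110,150),brush=(275,300,95,185),vase=(160,212,196,244))),('scene0','s9',dict(bowl=(188,266,310,382),jar=(425,461,209,255),brush=(345,423,234,306),vase=(375,414,119,165)))):
    a=cv2.imread(f'pics/{f}.png',0);b=cv2.imread(f'pics/{g}.png',0)
    for n,(x0,x1,y0,y1) in bx.items(): print(f,n,a[y0:y1,x0:x1].mean().round(1),b[y0:y1,x0:x1].mean().round(1),np.round(cv2.phaseCorrelate(np.float32(a[y0:y1,x0:x1]),np.float32(b[y0:y1,x0:x1]))[0],2))
```

```text
top0 bowl 59.4 66.6 [0.14 0.08]
top0 jar 84.7 100.0 [0.02 0.02]
top0 brush 72.9 76.5 [0.4  0.17]
top0 vase 45.3 54.3 [-0.03 -0.01]
scene0 bowl 72.2 72.6 [-0.06 -0.15]
scene0 jar 103.4 115.2 [-0.02 -0.04]
scene0 brush 121.1 134.6 [ 0.05 -0.03]
scene0 vase 63.2 70.9 [ 0.   -0.07]
```

View pics/t9.png

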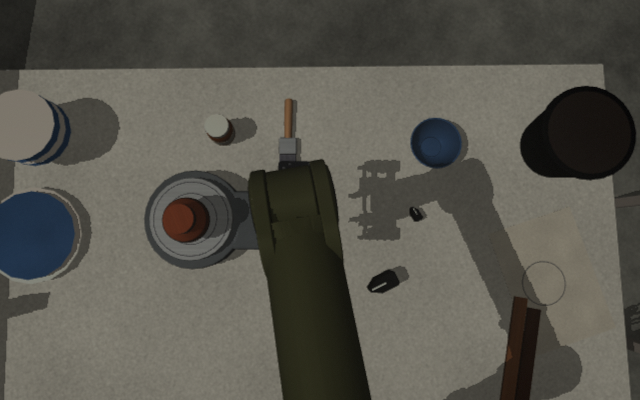

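The speed knob is back on its shaft, fully home on the collar, with its nose pointing at the OFF bar. I let go of it, backed the arm clear, and handed the job in at about 17 s.

- **Fitting:** I picked up the middle-sized of the three knobs and lined its nose up with the shaft's flat, about 40° counter-clockwise of OFF. It went straight on, so no turning search was needed. It met the collar at the predicted height, pressed at about 5 to 6 N.
- **Turning:** I turned it about 40° clockwise at that light pressure. No force reading at the end of any move was above about 6 N.
- **Last checks on the knob:** Its top measures 100–101 mm above the table, against 99 mm expected. Its nose line reads −90.8° and OFF about −91.9°, so the two agree to roughly 1°.
- **Other objects:** My plain picture difference for the vase, bowl, jar and brush came out non-zero. I handed in before looking into that. A check afterwards on the pictures taken just before hand-in showed changed lighting and the arm's shadow, with shifts of 0.15 pixels or less. The exception was 0.4 pixels on the brush in the top view, where the arm partly covers it; the scene view shows it unmoved.
- **Disagreement:** While locating the knob, measurements from its nose and its tail differed by about 2.6 mm. I went mainly by the tail, and the smooth fit bore that out.

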